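Reset the indexed side stop of a print registration jig

ROBOT

A 6-joint arm with a two-finger parallel gripper is mounted at the origin on a cart in front of the work surface, level with it; the furniture and walls round the work are solid. World frame = base frame: x ahead of the robot, y to its left, z up, the work surface at z = 0. Lengths are in m, angles in degrees, forces in N, time in s.
With the tool pointing down it reaches from about 0.375 to 0.9 m from the base axis. Payload 3.1 kg.
Tool frame: the origin (TCP) lies on the centre line of the jaws, within the pads' length; the fingertips stand 25 mm ahead of it and the grasp point (between the pads) lies 6 mm ahead of it; z points along the fingers, y is the line along which they close (so a half turn about z gives the same grasp; the last joint's range is limited). The gripper opens to 87 mm and grips with 3 to 60 N. Pads are 19 mm wide; open, the fingers measure 117 mm over their backs; the gripper's body (75 mm by 190 mm) begins 51 mm behind the grasp point.
Start: joints at [-86.087, 30.224, 82.088, -0, 67.689, -10.227], TCP at [0.153, -0.606, 0.248] pointing down, gripper open.
Joint ranges: [-176.69, 176.69], [-43.24, 126.21], [12.49, 139.97], [-82, 262], [0, 151.66], [-163.58, 163.58]. Speed limits (degrees/s): [159.86, 159.86, 180, 180, 180, 180].

INTERFACE

Orientations are given as a 3x3 rotation matrix whose columns are the frame's x, y, z axes.
In Python, from rig import * gives the robot as it stands.
- The arm moves only by the tool step_arm, never from a script. Its argument "steps" is a list of rows, each a list of 7 numbers: the shift along the tool's x, y, z normalised to -1 to 1, where 1 is 0.3 m, then the turn, a rotation vector about the tool's x, y, z normalised to -1 to 1, where 1 is 45 degrees, then the gripper's target within -1 to 1 (shut at 1, half-way at 0, fully open at -1). A call has 1 to 8 rows; each row is the pose to reach, as a shift and turn from the pose commanded when the call began, along the tool's axes at that moment; what a row does not reach only later rows make up. A row lasts 1/12 s, in which the tool goes at most 41.7 mm and 7.16 degrees, less where a joint would pass 70% of its speed; a pose out of reach is approached as far as the arm can. A call with a number of a shift or a turn outside -1 to 1 is refused whole. A call with a gripper value outside its range is refused whole. The fingers move at their own pace and stop on an object; the grip force is fixed at half the most. Time passes only in rows, so rows that repeat a pose let the fingers close. It gives the time, the measured TCP pose, the force, the opening and the grip force at its end, in the units of the state.
- read_state(): the state, without advancing time (a new reading comes with each control period).
- capture(name): name is "scene" or "top" or "wrist"; returns a dict with "image" (480x640x3 uint8, red, green, blue), "vertical_fov" (degrees; the focal length in pixels is half the picture's height over the tangent of half this angle, whatever the lens; pixels are square), "cx", "cy" (the principal point, pixels), "k1" (the pictures are not rectified: a ray, as slopes to the right and down, at radius r is drawn at 1 + k1 r^2 times it, then the intrinsics apply), "world_from_camera" (4x4, takes a point from camera to world coordinates); the wrist camera has in their place "T_tool_cam" (4x4, takes a point from camera to tool coordinates, whose origin is the TCP and whose axes are the flange's). Camera axes: x right, y down, z forward; pixel columns grow to the right and rows downward; lengths in m; the calibration is good to about 2 mm. A picture is of the moment at which its call begins: read the wrist's pose just before it. There is no depth.
- hand_in(): hands the job in; it is judged then, once.
The state is a dict: "time_s": time; "joint_positions": joint angles; "qvel": joint speeds; "tau": joint torques, N m; "position": TCP position; "tcp_rot": TCP orientation; "force": force on the tool from outside, world axes, zero at the start; "moment": the same for the moment, N m; "opening": opening from 0.0 (shut) to 1.0 (fully open); "grasp_force": force on a finger pad.
Only numpy, scipy, OpenCV 4.12 (cv2) and the standard library are available. Lean on these libraries where they do the work, as an engineer would, in place of code of your own. Each camera call takes 0.05 s, during which the arm holds its last target. There are 200 camera calls.

TASK

The sliding stop of the registration jig is locked in its middle slot by a spring plunger with a T-handle. Pull the T-handle up and twist it about 60 degrees, either way, so that the plunger is held out; slide the stop to the end slot beside which the squat, wide ink tin stands (not the slim talc tin), then twist the handle back in line with the bar so that the plunger drops fully home and locks the stop there. Do not knock the two tins.

Things in the scene. Friction and masses are not known exactly. Their poses are not given: they have to be found in the camera images.
- grip (a point): Grip point on the plunger axis in the black T-handle; moves with stop and plunger, does not turn with the handle. y runs along the jig's bar, x across it (away from the robot), z up. The handle bar, 12 mm thick, 40 long, 23 high, reaches from 18.5 mm below to 4.5 mm above this point; at joint handle 0 its length lies along y: grip it across x. Locked, the point is 82 mm above the table.
- jig: Fixed jig: plywood base board 100 x 290 x 8 mm with a slotted aluminium bar 260 mm long along its y axis; z up; origin under its middle, below the middle slot. On the bar sits the dark steel carriage (44 x 46 mm, top at 40 mm) with the stop; on the carriage a notched steel collar 24 x 24 mm, top 56.5 mm above the table, under the T-handle.
- carriage (a joint): Position of the sliding stop along the bar, m, growing along y of point grip: 0 in the middle slot (start), -0.09 and +0.09 in the end slots; travel ends at 0.107 either way. Slides with about 1 N when the plunger is out. The slots have flared mouths: a plunger let down within about 5 mm of a slot finds its way in.
- plunger (a joint): Lift of the plunger, m: 0 locked (down, nose in a slot), at most 0.022. A spring pulls it down with 3 to 6 N. To twist the handle, first lift it at least 0.014 (0.017 is safe); twisted and let go, its cross pin rests on the collar and holds it out at 0.013.
- handle (a joint): Twist of the T-handle, rad, anticlockwise from above: 0 in line with the bar, range -1.4 to 1.4. Only within about 0.25 of 0 does the cross pin drop into the collar's notch; beyond 0.5 either way it rests on the collar. Turns with little effort.
- ink_tin: Squat round ink tin, 69 mm in diameter, 53 mm high, standing on the table behind the bar (on the far side from the robot) beside one end slot, about 125 mm from the bar; origin at the centre of its underside. It marks the slot wanted.
- talc_tin: Slim round white talc tin, 33 mm in diameter, 71 mm high, standing likewise beside the other end slot; origin at the centre of its underside. A bystander.

How it is judged (in metres and radians):
On the way, in this order (a step that is already met when the one before it is completed fails the run):
1. the plunger is pulled out (10 mm or more) and the handle twisted 35 degrees or more, the stop still at the middle slot (within 15 mm) (value of joint plunger above 0.01 m and (value of joint handle above 0.6 rad or value of joint handle below -0.6 rad) and value of joint carriage between -0.015 and 0.015 m), for 0.2 s.
2. the stop is beside the ink tin (within 25 mm along the bar), the plunger still out and twisted 30 degrees or more (value of joint plunger above 0.01 m and (value of joint handle above 0.5 rad or value of joint handle below -0.5 rad) and y of ink_tin in the frame of grip between -0.025 and 0.025 m), for 0.1 s.
At the end, for the whole second after the job is handed in: The stop is in the end slot beside the ink tin (within 10 mm of 0.09 m from the middle, and the tin within 35 mm of it along the bar), the plunger is down (lifted less than 4 mm) and the handle in line with the bar (within 0.4 rad) (value of joint plunger below 0.004 m and value of joint handle between -0.4 and 0.4 rad and (value of joint carriage between 0.08 and 0.1 m or value of joint carriage between -0.1 and -0.08 m) and y of ink_tin in the frame of grip between -0.035 and 0.035 m); the robot touches nothing.
It fails at once if the ink tin or the talc tin is shifted by more than 30 mm (distance of any of ink_tin, talc_tin from where it was at the start of the episode above 0.03 m).
It also fails if it takes over 40 s, if anything falls off the work surface, if the arm or the gripper's body presses on something with over 40 N, if the wrist force passes 120 N, or if a joint passes its speed limit or range.

## Working session

There is one attempt and no reset: what is moved stays moved. The work goes in short steps, Python scripts to look and compute and a tool call to move; the robot and the scene stay as the last step left them, time stands still between calls to the robot, and variables do not carry over. Pictures are saved under pics/ and viewed, at most 10 in all, crops included, and the job is handed in when it is done.

Besides the shell and the picture viewer there is one more tool, called after "Emit:" by a JSON object that holds its "method" and its "body", one argument or row to a line. step_arm: Moves the arm, as the interface text tells. Scaled input: -1 to 1 covers 0.3 m each way for a shift and 45 degrees each way for a turn. Its arguments: {"type":"object","properties":{"steps":{"type":"array"}},"required":["steps"]}

```bash
mkdir -p pics; cat > h.py <<'E'
from rig import *
import numpy as np, cv2
def snap(n,f):
    s=read_state(); c=capture(n); cv2.imwrite(f'pics/{f}.png',c['image'][:,:,::-1]); return s,c
def pose(s,c):
    if 'world_from_camera' in c: return np.array(c['world_from_camera'])
    T=np.eye(4);T[:3,:3]=s['tcp_rot'];T[:3,3]=s['position'];return T@np.array(c['T_tool_cam'])
def pix2w(s,c,u,v,z):
    T=pose(s,c);f=240/np.tan(np.radians(c['vertical_fov'])/2)
    d=np.array([(u-c['cx'])/f,(v-c['cy'])/f]);p=d.copy()
    for _ in range(20): p=d/(1+c['k1']*(p@p))
    r=T[:3,:3]@np.array([p[0],p[1],1]);o=T[:3,3]
    return o+r*(z-o[2])/r[2]
E
python3 - <<'E'
from h import *
import pickle
d={}
for n in('top','scene'):
    d[n]=snap(n,n+'0')
pickle.dump(d,open('d.pkl','wb'))
s=d['top'][0];print(s)
E
```

```text
{'time_s': 0.0, 'joint_positions': array([-8.60852028e+01,  3.02767838e+01,  8.21563736e+01, -9.50753290e-04,
        6.76897342e+01, -1.02275291e+01]), 'qvel': array([-0.07067299, -0.02164472, -0.05463467, -0.00346428, -0.03120135,
       -0.03187239]), 'tau': array([ 6.37398334e-04, -4.40043211e+01, -1.76592869e+01,  6.32627564e-02,
        5.83530567e-02, -1.86941461e-04]), 'position': array([ 0.1526817 , -0.60536049,  0.24659505]), 'tcp_rot': array([[ 9.69690270e-01,  2.44337377e-01, -1.61751933e-04],
       [ 2.44337157e-01, -9.69687980e-01,  2.13881074e-03],
       [ 3.65742500e-04, -2.11350597e-03, -9.99997700e-01]]), 'force': array([ 0.63622246, -0.23693787, -1.29772681]), 'moment': array([ 0.00055213, -0.06398161, -0.08610891]), 'grasp_force': 0.0, 'opening': 0.9996566040988459}
```

View pics/top0.png

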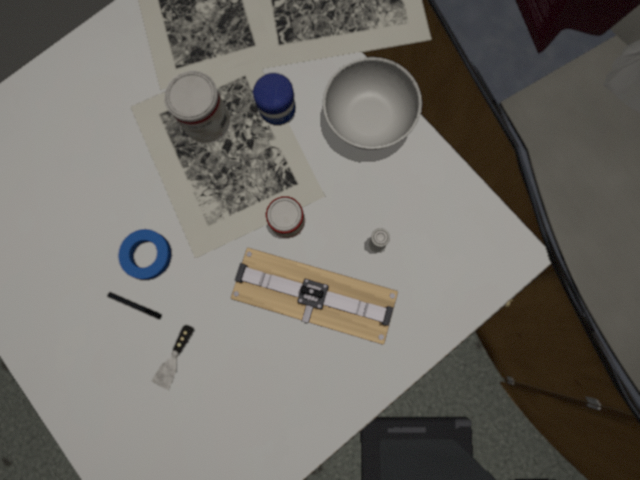

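View pics/scene0.png

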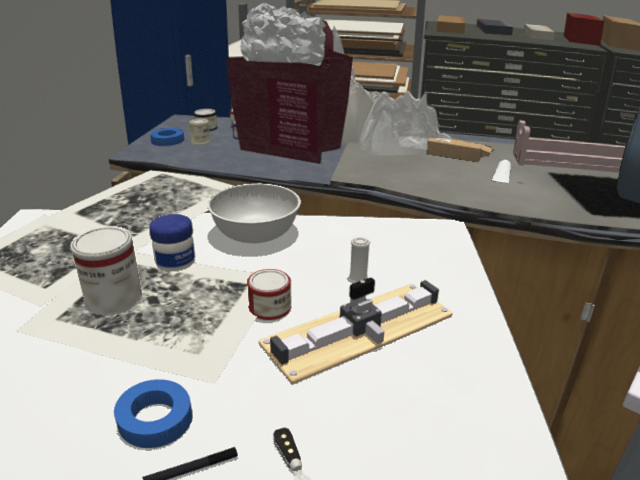

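The top view shows the bar from (242,272) to (388,315), the handle near (313,291), the ink tin at (285,215) beside the left end and the talc tin at (379,239) beside the right end.

```bash
python3 - <<'E'
from h import *
import pickle
s,c=pickle.load(open('d.pkl','rb'))['top']
for n,u,v,z in[('barL',242,272,.03),('barR',388,315,.03),('c1',247,249,.008),('c2',397,291,.008),('c3',232,296,.008),('c4',384,342,.008),('grip',313,290,.08),('ink',285,214,.053),('talc',380,236,.071)]:
    print(n,pix2w(s,c,u,v,z).round(4))
print(np.array(c['world_from_camera']).round(3))
im=c['image'][230:350,220:410]
cv2.imwrite('pics/topc.png',cv2.resize(im,None,fx=4,fy=4,interpolation=cv2.INTER_CUBIC)[:,:,::-1])
E
```

```text
barL [0.5561 0.4173 0.03  ]
barR [0.4779 0.1603 0.03  ]
c1 [0.6014 0.4133 0.008 ]
c2 [0.5211 0.1405 0.008 ]
c3 [0.5152 0.4389 0.008 ]
c4 [0.4315 0.1667 0.008 ]
grip [0.5185 0.2881 0.08  ]
ink [0.6557 0.3385 0.053 ]
talc [0.61   0.1736 0.071 ]
[[-0.008 -0.981  0.192  0.45 ]
 [-0.999  0.014  0.032  0.248]
 [-0.034 -0.191 -0.981  0.895]
 [ 0.     0.     0.     1.   ]]
```

View pics/topc.png

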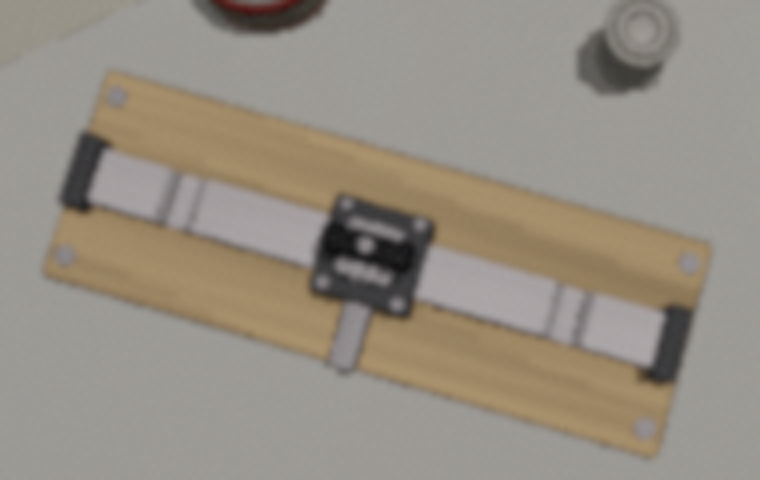

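Emit:
{"method": "step_arm", "body": {
  "steps": [
    [1, -0.6, 0, 0, 0, 0, -1],
    [1, -0.6, 0, 0, 0, 0, -1],
    [1, -0.6, 0, 0, 0, 0, -1],
    [1, -0.6, 0, 0, 0, 0, -1],
    [1, -0.6, 0, 0, 0, 0, -1],
    [1, -0.6, 0, 0, 0, 0, -1],
    [1, -0.6, 0, 0, 0, 0, -1],
    [1, -0.6, 0, 0, 0, 0, -1]
  ]
}}

```text
time_s: 0.77
position: [0.3889, -0.368, 0.2473]
tcp_rot: [[0.97, 0.244, -0.0], [0.244, -0.97, 0.001], [-0.0, -0.001, -1.0]]
force: [0.4, -0.6, 0.1]
opening: 0.999
grasp_force: 0.0
```

```bash
cat >> h.py <<'E'
from scipy.spatial.transform import Rotation as Ro
def go(x,y,z,yaw):
    "numbers for step_arm to TCP x,y,z, tool y axis at yaw (deg), pointing down"
    s=read_state();R=np.array(s['tcp_rot']);a=np.radians(yaw)
    ty=np.array([np.cos(a),np.sin(a),0]);tz=np.array([0,0,-1.]);G=np.c_[np.cross(ty,tz),ty,tz]
    sh=R.T@(np.array([x,y,z])-s['position']);rv=Ro.from_matrix(R.T@G).as_rotvec(degrees=True)
    print('t',s['time_s'],'pos',np.round(s['position'],4),'q',np.round(s['joint_positions'],1),'F',np.round(s['force'],1),'open',round(s['opening'],3),'gf',s['grasp_force'])
    print('shift',(sh/.3).round(4),'turn',(rv/45).round(4))
E
python3 -c "
from h import *
go(.45,-.05,.25,-50);go(.45,.1,.25,-16.7)"
```

```text
t 0.7667 pos [ 0.3889 -0.368   0.2473] q [-55.4  23.4  94.9   0.   61.7  20.5] F [ 0.4 -0.6  0.1] open 0.999 gf 0.0
shift [ 0.4562 -0.9784 -0.0085] turn [-1.000e-03  1.000e-04 -5.751e-01]
t 0.7667 pos [ 0.3889 -0.368   0.2473] q [-55.4  23.4  94.9   0.   61.7  20.5] F [ 0.4 -0.6  0.1] open 0.999 gf 0.0
shift [ 0.5781 -1.4633 -0.0081] turn [-1.0000e-03 -2.0000e-04 -1.3151e+00]
```

Emit:
{"method": "step_arm", "body": {
  "steps": [
    [0.46, -0.98, 0, 0, 0, -0.58, -1],
    [0.46, -0.98, 0, 0, 0, -0.58, -1],
    [0.46, -0.98, 0, 0, 0, -0.58, -1],
    [0.46, -0.98, 0, 0, 0, -0.58, -1],
    [0.46, -0.98, 0, 0, 0, -0.58, -1],
    [0.46, -0.98, 0, 0, 0, -0.58, -1],
    [0.46, -0.98, 0, 0, 0, -0.58, -1],
    [0.46, -0.98, 0, 0, 0, -0.58, -1]
  ]
}}

```text
time_s: 1.43
position: [0.4494, -0.0482, 0.2474]
tcp_rot: [[0.763, 0.647, -0.001], [0.647, -0.763, 0.001], [-0.0, -0.001, -1.0]]
force: [0.8, -0.6, -0.1]
opening: 1.0
grasp_force: 0.0
```

```bash
python3 -c "
from h import *
go(.517,.2,.25,-16.7);go(.517,.29,.25,-16.7)
print(capture('wrist')['T_tool_cam'])"
```

```text
t 1.4333 pos [ 0.4494 -0.0482  0.2474] q [-20.4  17.  106.    0.   57.1  29.3] F [ 0.8 -0.6 -0.1] open 1.0 gf 0.0
shift [ 0.7067 -0.4854 -0.0081] turn [-1.600e-03 -4.000e-04 -7.336e-01]
t 1.4333 pos [ 0.4494 -0.0482  0.2474] q [-20.4  17.  106.    0.   57.1  29.3] F [ 0.8 -0.6 -0.1] open 1.0 gf 0.0
shift [ 0.9007 -0.7143 -0.0078] turn [-1.600e-03 -4.000e-04 -7.336e-01]
[[-5.68189100e-04 -9.57325628e-01 -2.89010932e-01  8.04734951e-02]
 [ 9.99999683e-01 -3.82570279e-04 -6.98743765e-04 -4.99123638e-04]
 [ 5.58358320e-04 -2.89011238e-01  9.57325542e-01 -1.37565841e-01]
 [ 0.00000000e+00  0.00000000e+00  0.00000000e+00  1.00000000e+00]]
```

Emit:
{"method": "step_arm", "body": {
  "steps": [
    [0.9, -0.71, 0, 0, 0, -0.73, -1],
    [0.9, -0.71, 0, 0, 0, -0.73, -1],
    [0.9, -0.71, 0, 0, 0, -0.73, -1],
    [0.9, -0.71, 0, 0, 0, -0.73, -1],
    [0.9, -0.71, 0, 0, 0, -0.73, -1],
    [0.9, -0.71, 0, 0, 0, -0.73, -1],
    [0.9, -0.71, 0, 0, 0, -0.73, -1],
    [0.9, -0.71, 0, 0, 0, -0.73, -1]
  ]
}}

```text
time_s: 2.15
position: [0.5162, 0.2774, 0.2472]
tcp_rot: [[0.291, 0.957, -0.001], [0.957, -0.291, -0.0], [-0.001, -0.001, -1.0]]
force: [0.7, -1.5, -0.1]
opening: 1.001
grasp_force: 0.0
```

```bash
python3 -c "
from h import *
go(.517,.29,.18,-16.7)"
```

```text
t 2.15 pos [0.5162 0.2774 0.2472] q [17.3 27.2 87.8 -0.  65.  34.2] F [ 0.7 -1.5 -0.1] open 1.001 gf 0.0
shift [ 0.0411 -0.0095  0.2239] turn [-0.0007  0.0008 -0.0042]
```

Emit:
{"method": "step_arm", "body": {
  "steps": [
    [0.04, -0.01, 0.22, 0, 0, 0, -1],
    [0.04, -0.01, 0.22, 0, 0, 0, -1],
    [0.04, -0.01, 0.22, 0, 0, 0, -1],
    [0.04, -0.01, 0.22, 0, 0, 0, -1]
  ]
}}

```text
time_s: 2.48
position: [0.5158, 0.2875, 0.18]
tcp_rot: [[0.29, 0.957, -0.004], [0.957, -0.29, -0.002], [-0.003, -0.004, -1.0]]
force: [-0.7, 0.0, 0.8]
opening: 1.001
grasp_force: 0.0
```

```bash
python3 - <<'E'
from h import *
import pickle
s,c=snap('wrist','w1');pickle.dump((s,c),open('w1.pkl','wb'))
go(.517,.29,.088,-16.7)
E
```

```text
t 2.5333 pos [0.5172 0.2875 0.1817] q [18.3 32.4 90.6 -0.  57.1 35.2] F [ 0.2 -1.3 -0.6] open 1.0 gf 0.0
shift [ 0.0079 -0.0029  0.3123] turn [-0.0006  0.0006 -0.0049]
```

View pics/w1.png

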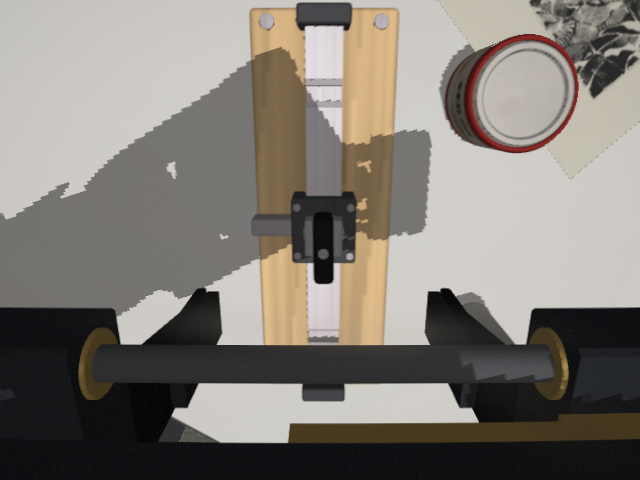

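The wrist view shows the T-handle's pin at (323,254), its bar from (323,212) to (323,283), the ink tin at (522,93) and the end slot between rows 80 and 103. The bar runs straight up the picture.

```bash
python3 - <<'E'
from h import *
import pickle
s,c=pickle.load(open('w1.pkl','rb'))
for n,u,v,z in[('dot',323,254,.0865),('h1',323,214,.0865),('h2',323,281,.0865),('slot',324,92,.028),('barTop',324,20,.03),('barB',323.5,340,.028),('ink',525,92,.053)]: print(n,pix2w(s,c,u,v,z).round(4))
g=pix2w(s,c,323,254,.0865)
go(g[0],g[1],.088,-16.9)
E
```

```text
dot [0.5165 0.2914 0.0865]
h1 [0.5234 0.3139 0.0865]
h2 [0.5117 0.2754 0.0865]
slot [0.5434 0.3784 0.028 ]
barTop [0.5557 0.4188 0.03  ]
barB [0.4907 0.2058 0.028 ]
ink [0.6577 0.343  0.053 ]
t 2.5333 pos [0.5172 0.2875 0.1817] q [18.3 32.4 90.6 -0.  57.1 35.2] F [ 0.2 -1.3 -0.6] open 1.0 gf 0.0
shift [ 0.0119 -0.0057  0.3123] turn [-0.0006  0.0006 -0.0005]
```

Emit:
{"method": "step_arm", "body": {
  "steps": [
    [0.013, -0.005, 0.1, 0, 0, 0, -1],
    [0.013, -0.005, 0.2, 0, 0, 0, -1],
    [0.013, -0.005, 0.28, 0, 0, 0, -1],
    [0.013, -0.005, 0.31, 0, 0, 0, -1],
    [0.013, -0.005, 0.31, 0, 0, 0, -1],
    [0.013, -0.005, 0.31, 0, 0, 0, -1]
  ]
}}

```text
time_s: 3.03
position: [0.5181, 0.2918, 0.0901]
tcp_rot: [[0.292, 0.956, 0.002], [0.956, -0.292, 0.001], [0.001, 0.002, -1.0]]
force: [0.2, -0.5, 0.6]
opening: 0.999
grasp_force: 0.0
```

```bash
python3 - <<'E'
from h import *
s,c=snap('wrist','w2')
go(.5167,.2922,.088,-16.9)
E
```

```text
t 3.0833 pos [0.5185 0.2922 0.0907] q [18.7 40.1 93.5  0.  46.1 35.6] F [ 0.1 -0.6  0.4] open 1.001 gf 0.0
shift [-0.0016 -0.0057  0.0088] turn [ 0.0041 -0.003  -0.0012]
```

View pics/w2.png

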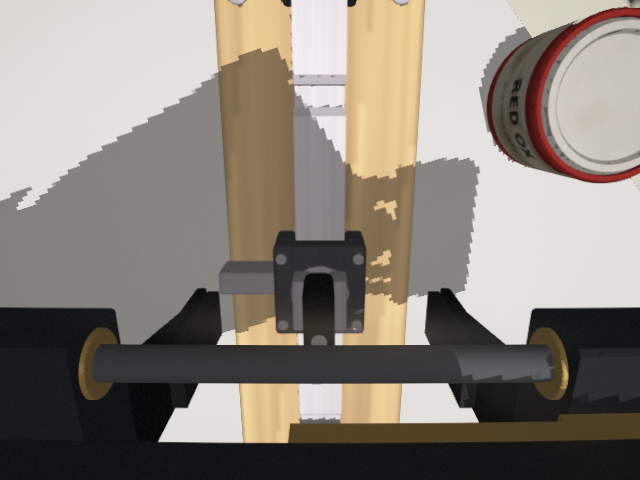

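The handle, at column 319 with its pin at (319,341), sits between the fingers, whose middle is column 323. I'll shift it slightly and close.

Emit:
{"method": "step_arm", "body": {
  "steps": [
    [-0.001, -0.005, 0.008, 0, 0, 0, -1],
    [-0.001, -0.005, 0.008, 0, 0, 0, 1],
    [-0.001, -0.005, 0.008, 0, 0, 0, 1],
    [-0.001, -0.005, 0.008, 0, 0, 0, 1],
    [-0.001, -0.005, 0.008, 0, 0, 0, 1],
    [-0.001, -0.005, 0.008, 0, 0, 0, 1],
    [-0.001, -0.005, 0.008, 0, 0, 0, 1],
    [-0.001, -0.005, 0.008, 0, 0, 0, 1]
  ]
}}

```text
time_s: 3.75
position: [0.5152, 0.2922, 0.0861]
tcp_rot: [[0.291, 0.957, -0.0], [0.957, -0.291, -0.0], [-0.0, -0.0, -1.0]]
force: [-0.6, 0.2, 0.8]
opening: 0.553
grasp_force: 0.0
```

Emit:
{"method": "step_arm", "body": {
  "steps": [
    [0, 0, 0, 0, 0, 0, 1],
    [0, 0, 0, 0, 0, 0, 1],
    [0, 0, 0, 0, 0, 0, 1],
    [0, 0, 0, 0, 0, 0, 1]
  ]
}}

```text
time_s: 4.08
position: [0.5151, 0.2922, 0.0861]
tcp_rot: [[0.291, 0.957, -0.0], [0.957, -0.291, -0.0], [-0.0, -0.0, -1.0]]
force: [-0.3, -0.7, 0.2]
opening: 0.248
grasp_force: 0.0
```

Emit:
{"method": "step_arm", "body": {
  "steps": [
    [0, 0, 0, 0, 0, 0, 1],
    [0, 0, 0, 0, 0, 0, 1],
    [0, 0, 0, 0, 0, 0, 1],
    [0, 0, 0, 0, 0, 0, 1],
    [0, 0, 0, 0, 0, 0, 1]
  ]
}}

```text
time_s: 4.5
position: [0.5158, 0.2921, 0.0862]
tcp_rot: [[0.291, 0.957, 0.001], [0.957, -0.291, 0.0], [0.0, 0.001, -1.0]]
force: [3.0, -0.8, -1.3]
opening: 0.136
grasp_force: 30.0
```

Gripped (opening about 12 mm). Next I lift 18 mm.

Emit:
{"method": "step_arm", "body": {
  "steps": [
    [0, 0, -0.02, 0, 0, 0, 1],
    [0, 0, -0.04, 0, 0, 0, 1],
    [0, 0, -0.061, 0, 0, 0, 1],
    [0, 0, -0.061, 0, 0, 0, 1],
    [0, 0, -0.061, 0, 0, 0, 1]
  ]
}}

```text
time_s: 4.92
position: [0.5156, 0.2923, 0.1049]
tcp_rot: [[0.291, 0.957, 0.002], [0.957, -0.291, 0.0], [0.001, 0.001, -1.0]]
force: [4.7, -1.4, -6.2]
opening: 0.135
grasp_force: 30.0
```

Emit:
{"method": "step_arm", "body": {
  "steps": [
    [0, 0, 0, 0, 0, -0.12, 1],
    [0, 0, 0, 0, 0, -0.24, 1],
    [0, 0, 0, 0, 0, -0.36, 1],
    [0, 0, 0, 0, 0, -0.48, 1],
    [0, 0, 0, 0, 0, -0.6, 1],
    [0, 0, 0, 0, 0, -0.67, 1],
    [0, 0, 0, 0, 0, -0.67, 1]
  ]
}}

```text
time_s: 5.5
position: [0.5153, 0.2922, 0.1042]
tcp_rot: [[-0.23, 0.973, 0.0], [0.973, 0.23, -0.0], [-0.0, 0.0, -1.0]]
force: [4.2, -1.6, -6.8]
opening: 0.139
grasp_force: 30.0
```

Emit:
{"method": "step_arm", "body": {
  "steps": [
    [0, 0, 0, 0, 0, -0.12, 1],
    [0, 0, 0, 0, 0, -0.24, 1],
    [0, 0, 0, 0, 0, -0.36, 1],
    [0, 0, 0, 0, 0, -0.48, 1],
    [0, 0, 0, 0, 0, -0.6, 1],
    [0, 0, 0, 0, 0, -0.67, 1],
    [0, 0, 0, 0, 0, -0.67, 1],
    [0, 0, 0, 0, 0, -0.67, 1]
  ]
}}

```text
time_s: 6.17
position: [0.5149, 0.292, 0.1042]
tcp_rot: [[-0.685, 0.728, -0.001], [0.728, 0.685, -0.001], [0.0, -0.001, -1.0]]
force: [4.3, -1.6, -7.5]
opening: 0.133
grasp_force: 30.0
```

```bash
python3 - <<'E'
from h import *
snap('wrist','w3')
p=read_state()['position']; a=np.radians(-17)
d=.09*np.array([-np.sin(a),np.cos(a)])
go(p[0],p[1],p[2],43)
go(p[0]+d[0],p[1]+d[1],p[2],43)
E
```

```text
t 6.2167 pos [0.515  0.292  0.1042] q [ 18.8  38.8  93.4  -0.   47.8 -24.5] F [ 3.2 -2.1 -6.6] open 0.137 gf 29.99855746049434
shift [0. 0. 0.] turn [-0.001 -0.     0.006]
t 6.2167 pos [0.515  0.292  0.1042] q [ 18.8  38.8  93.4  -0.   47.8 -24.5] F [ 3.2 -2.1 -6.6] open 0.137 gf 29.99855746049434
shift [ 1.488e-01  2.605e-01 -2.000e-04] turn [-0.001 -0.     0.006]
```

View pics/w3.png

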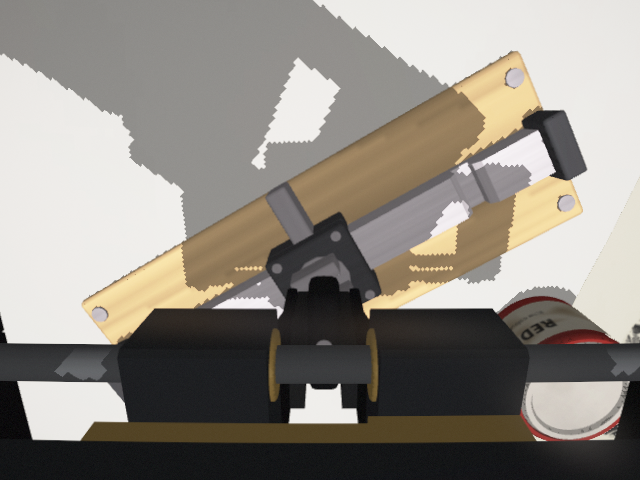

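The handle is turned about 60° against the carriage, the pin still near (323,345). The ink tin at lower right (570,370) is well below the gripper. I'll slide along the bar.

Emit:
{"method": "step_arm", "body": {
  "steps": [
    [0.02, 0.035, 0, 0, 0, 0, 1],
    [0.042, 0.073, 0, 0, 0, 0, 1],
    [0.063, 0.11, 0, 0, 0, 0, 1],
    [0.085, 0.149, 0, 0, 0, 0, 1],
    [0.106, 0.186, 0, 0, 0, 0, 1],
    [0.128, 0.224, 0, 0, 0, 0, 1],
    [0.149, 0.26, 0, 0, 0, 0, 1],
    [0.149, 0.26, 0, 0, 0, 0, 1]
  ]
}}

```text
time_s: 6.88
position: [0.5418, 0.3804, 0.1043]
tcp_rot: [[-0.687, 0.727, 0.001], [0.727, 0.687, 0.002], [0.0, 0.002, -1.0]]
force: [4.3, 0.1, -5.8]
opening: 0.134
grasp_force: 30.0
```

```bash
python3 - <<'E'
from h import *
s,c=snap('wrist','w4')
p=s['position'];go(.515+.0263,.292+.0861,p[2],43)
E
```

```text
t 6.9333 pos [0.5414 0.3794 0.1042] q [ 25.3  42.8  82.8   0.   54.3 -18. ] F [ 4.5 -0.4 -6.7] open 0.137 gf 29.99896517023444
shift [-0.0029 -0.0034 -0.0002] turn [0.0017 0.0001 0.0085]
```

View pics/w4.png

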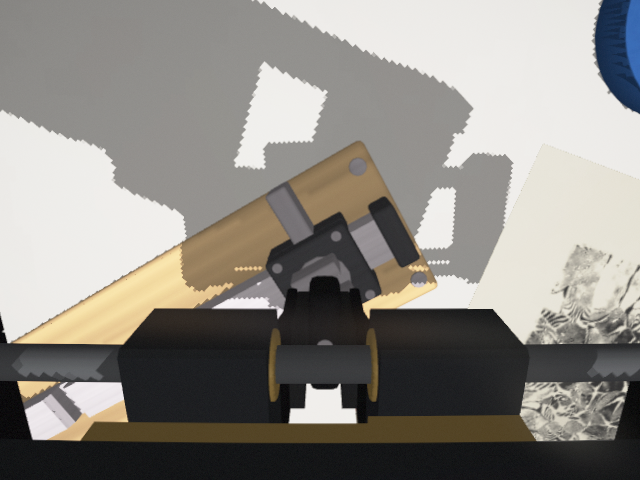

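The carriage (320,260) is now next to the end stop (393,232), about 91 mm along. I'll twist back.

Emit:
{"method": "step_arm", "body": {
  "steps": [
    [0, 0, 0, 0, 0, 0.12, 1],
    [0, 0, 0, 0, 0, 0.24, 1],
    [0, 0, 0, 0, 0, 0.36, 1],
    [0, 0, 0, 0, 0, 0.48, 1],
    [0, 0, 0, 0, 0, 0.6, 1],
    [0, 0, 0, 0, 0, 0.67, 1],
    [0, 0, 0, 0, 0, 0.67, 1]
  ]
}}

```text
time_s: 7.52
position: [0.5413, 0.3778, 0.1044]
tcp_rot: [[-0.227, 0.974, 0.001], [0.974, 0.227, 0.0], [0.0, 0.001, -1.0]]
force: [4.4, -0.3, -6.7]
opening: 0.136
grasp_force: 30.0
```

Emit:
{"method": "step_arm", "body": {
  "steps": [
    [0, 0, 0, 0, 0, 0.12, 1],
    [0, 0, 0, 0, 0, 0.24, 1],
    [0, 0, 0, 0, 0, 0.36, 1],
    [0, 0, 0, 0, 0, 0.48, 1],
    [0, 0, 0, 0, 0, 0.6, 1],
    [0, 0, 0, 0, 0, 0.67, 1],
    [0, 0, 0, 0, 0, 0.67, 1]
  ]
}}

```text
time_s: 8.1
position: [0.5417, 0.3778, 0.1045]
tcp_rot: [[0.292, 0.956, 0.001], [0.956, -0.292, 0.0], [0.0, 0.001, -1.0]]
force: [5.6, -0.5, -6.4]
opening: 0.141
grasp_force: 30.0
```

```bash
python3 - <<'E'
from h import *
go(.5413,.378,.0862,-16.9)
E
```

```text
t 8.1 pos [0.5417 0.3778 0.1045] q [25.2 42.7 82.9 -0.  54.3 42.2] F [ 5.6 -0.5 -6.4] open 0.141 gf 29.999901109258644
shift [ 0.0001 -0.0016  0.061 ] turn [ 0.0016 -0.0006 -0.0017]
```

Emit:
{"method": "step_arm", "body": {
  "steps": [
    [0, 0, 0.015, 0, 0, 0, 1],
    [0, 0, 0.03, 0, 0, 0, 1],
    [0, 0, 0.045, 0, 0, 0, 1],
    [0, 0, 0.06, 0, 0, 0, 1],
    [0, 0, 0.06, 0, 0, 0, 1],
    [0, 0, 0.06, 0, 0, 0, 1]
  ]
}}

```text
time_s: 8.6
position: [0.5418, 0.378, 0.0866]
tcp_rot: [[0.29, 0.957, 0.001], [0.957, -0.29, -0.0], [0.0, 0.001, -1.0]]
force: [5.5, -1.5, -3.8]
opening: 0.131
grasp_force: 30.0
```

Emit:
{"method": "step_arm", "body": {
  "steps": [
    [0, 0, 0, 0, 0, 0, -1],
    [0, 0, 0, 0, 0, 0, -1],
    [0, 0, 0, 0, 0, 0, -1],
    [0, 0, 0, 0, 0, 0, -1],
    [0, 0, 0, 0, 0, 0, -1],
    [0, 0, 0, 0, 0, 0, -1],
    [0, 0, 0, 0, 0, 0, -1],
    [0, 0, 0, 0, 0, 0, -1]
  ]
}}

```text
time_s: 9.27
position: [0.5409, 0.3784, 0.0865]
tcp_rot: [[0.291, 0.957, -0.0], [0.957, -0.291, 0.0], [-0.0, -0.0, -1.0]]
force: [0.3, 0.0, -0.1]
opening: 0.658
grasp_force: 0.0
```

Emit:
{"method": "step_arm", "body": {
  "steps": [
    [0, 0, -0.06, 0, 0, 0, -1],
    [0, 0, -0.15, 0, 0, 0, -1],
    [0, 0, -0.25, 0, 0, 0, -1],
    [0, 0, -0.32, 0, 0, 0, -1],
    [0, 0, -0.32, 0, 0, 0, -1],
    [0, 0, -0.32, 0, 0, 0, -1]
  ]
}}

```text
time_s: 9.77
position: [0.5418, 0.3787, 0.1841]
tcp_rot: [[0.291, 0.957, 0.003], [0.957, -0.291, 0.001], [0.002, 0.002, -1.0]]
force: [-0.7, -0.4, -0.1]
opening: 0.988
grasp_force: 0.0
```

```bash
python3 - <<'E'
from h import *
s,c=snap('wrist','w5')
go(.5413,.378,.088,-16.9)
E
```

```text
t 9.8167 pos [0.5408 0.3781 0.1824] q [25.3 37.1 80.1  0.  62.8 42.2] F [-0.6 -0.3 -0.8] open 0.991 gf 0.0
shift [1.000e-04 1.800e-03 3.147e-01] turn [-0.0004  0.0002 -0.0002]
```

View pics/w5.png

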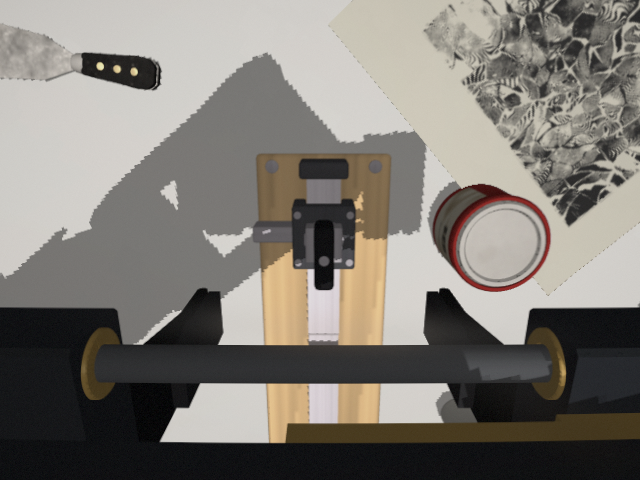

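The handle is in line with the bar, at rows 220–290 with its pin at (324,261). It sits against the carriage (rows 200–268) as in the locked start view, so the plunger is home. The ink tin stands beside it and the gripper is clear.

```bash
python3 -c "
from rig import *
print(hand_in())"
```

```text
the job is handed in; nothing more can be done
None
```

The job is handed in: the stop is in the end slot beside the ink tin with the plunger down and the handle in line with the bar, judging by the last wrist picture. The arm was clear, neither tin was touched, and it took about 10 s; no verdict came back.

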